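# Put the dusting brush away in its jar and shut the cast drawer

## Robot

A 6-joint arm with a two-finger parallel gripper is mounted at the origin on the work surface. World frame = base frame: x ahead of the robot, y to its left, z up, the work surface at z = 0. Lengths are in m, angles in degrees, forces in N, time in s.
With the tool pointing down it reaches from about 0.25 to 0.725 m from the base axis. Payload 9.7 kg.
Tool frame: the origin (TCP) lies at the very end of the fingers, on their centre line; the grasp point (between the pads) lies 19 mm behind it; z points along the fingers, y is the direction in which the jaws open and shut (so a half turn about z gives the same grasp; the last joint's range is limited). The gripper opens to 85 mm and grips with 20 to 120 N. Pads are 22 mm wide; open, the fingers measure 114 mm over their backs; the gripper's body (76 mm by 85 mm) begins 54 mm behind the grasp point. The pads swing forward as they close: fully open they stand 13 mm farther back than shut.
Start: joints at [-68.468, 4.979, 10.078, 95.1, 0, 90], TCP at [0.202, -0.512, 0.231] pointing down, gripper open.
Joint ranges: [-179.16, 179.16], [-48.56, 103.87], [-65.8, 70.77], [-126.05, 130.52], [-82.76, 87.17], [-180, 180]. Speed limits (degrees/s): [127.2, 127.2, 147.25, 180, 180, 180].

## Interface

Orientations are given as [roll, pitch, yaw] about the fixed x, y, z axes, in that order (R = Rz(yaw) Ry(pitch) Rx(roll)).
In Python, from workcell import bot gives the robot as it stands.
- The arm moves only by the shell command python3 -m pendant 'ROWS' [FORCE]. ROWS is JSON, a list that holds one entry, the list of rows, each a list of 7 numbers: the shift along the tool's x, y, z in cm, then the turn, a rotation vector about the tool's x, y, z in rad, then the opening in per cent of the stroke, from 0 (shut) to 100 (fully open). In form: [[[dx, dy, dz, ax, ay, az, gripper], ...]]. A call has 1 to 5 rows; each row shifts and turns the pose as measured when the row begins, along the tool's axes as they then stand; what a row does not reach is not made up. A row lasts 1/12 s, in which the tool goes at most 41.7 mm and 7.16 degrees, less where a joint would pass 70% of its speed; a pose out of reach is approached as far as the arm can. A call with a gripper value outside its range is refused whole. The fingers move at their own pace and stop on an object; FORCE is the grip in N (left out, the last holds). Time passes only in rows, so rows that do not move let the fingers close. It gives the time, the measured TCP pose, the force and the opening at its end, in the units of the state.
- bot.get_obs(): the state, without advancing time (a new reading comes with each control period).
- bot.camera(name): name is "scene" or "top" or "wrist"; returns the picture (400x640x3 uint8, red, green, blue); there is no depth.
- bot.get_calibration(name): a dict with "intrinsics" (3x3 intrinsics, pixels), "pose" (4x4, takes a point from camera to world coordinates); the wrist camera has in their place "T_tool_cam" (4x4, takes a point from camera to tool coordinates, whose origin is the TCP and whose axes are the flange's). Camera axes: x right, y down, z forward; pixel columns grow to the right and rows downward; lengths in m; the calibration is good to about 2 mm. A picture is of the moment at which its call begins: read the wrist's pose just before it. get_calibration takes no time and is no camera call.
- bot.job_done(): hands the job in, once; it reports no verdict.
Trained networks look in the newest picture that a camera, given by its name, has taken for a name from the list of things; names that differ only in an ending like _2 or _b are one class to them, and where a whole thing is asked for, a point or a joint stands for the part that bears it (a point fixed in the world has none). Each returns a list of dicts, best first, with "confidence" (0 to 1); they miss things now and then, are a little off and sometimes report something else, mostly with a low value. They report only what shows in the picture. A call takes as long as a camera call. They do not tell look-alikes from the thing itself.
- bot.masks_of(camera, thing): "pixels" (400x640 bool, what is visible of it) and "extent" ([left, top, right, bottom] in pixels, round what is visible of it).
- bot.mark_of(camera, thing): "uv" ([column, row] in pixels: a listed point, or the origin of a listed thing).
The state is a dict: "time": time; "q": joint angles; "qd": joint speeds; "joint_efforts": joint torques, N m; "ee_pos": TCP position; "tcp_rot": TCP orientation; "wrist_force": force on the tool from outside, world axes, zero at the start; "torque": the same for the moment, N m; "opening": finger opening in m.
Only numpy, scipy, OpenCV 4.12 (cv2) and the standard library are available. Lean on these libraries where they do the work, as an engineer would, in place of code of your own. Each camera call takes 0.05 s, during which the arm holds its last target. There are 200 camera calls.

## Task

The dusting brush has been left propped over the front of the open drawer: lift it off and lower it, without dropping it, bristles up into the blue brush jar, so that it comes to rest leaning against the side of the rim that faces straight away from the plaster head. Then push the drawer gently fully shut. Leave all the plaster casts lying and standing as they are, and the jar upright in its place.

Things in the scene. Friction and masses are not known exactly. Their poses are not given: they have to be found in the camera images.
- brush_centre (a point): Middle of the flat dusting brush, 200 mm long, 50 g; x axis along it from foot (x = -100 mm) to bristle tip (+100), y across its width. Pale wood handle -100 to +30, 18 mm wide, 10 thick; copper ferrule +30 to +60, 24 wide, 13 thick (firm to grip by its sides); dark bristles +60 to +100, 36 wide. Starts propped, rising 30 degrees: foot on the drawer floor, handle on the drawer front's edge 12 mm past the middle.
- brush_foot (a point): Point on the brush's axis at the square end of the wooden handle, 100 mm from the middle; at the start it is in the drawer, on its floor.
- brush_head (a point): Point on the brush's axis at the tip of the bristles, 100 mm from the middle; at the start it sticks out in front of the drawer.
- jar: Blue glazed stoneware brush jar, a straight round cup: 72 mm outside and 64 mm inside diameter, 100 mm tall, inner floor 8 mm above its base (92 mm deep), about 0.55 kg, loose on the bench. Origin: centre of its base, z up. At the start its x axis points straight away from the plaster head, so the brush is to lean towards the jar's +x.
- jar_rim (a point): Centre of the jar's mouth, level with the rim, 100 mm above the jar's base; axes as the jar's.
- bust: The plaster head: a white bust on a turned socle, about 163 mm tall, about 95 mm across the shoulders, standing 170 mm from the jar (centre to centre). Origin: centre of its base.
- drawer (a joint): How far the drawer stands open, in m: 0 is fully shut, against its stop; grows as it is pulled out. Runs stiffly (about 2 N plus some damping) and stays where it is left.
- drawer_handle (a point): Middle of the bar handle of the open upper drawer of the grey steel unit with blue uprights (320 wide, 360 deep, 150 mm high). x axis: level, from the handle into the unit, the way the drawer shuts. Bar level, 100 mm long along y, about 10 mm thick, 35 mm in front of the steel drawer front, whose top edge is 26 mm above it. The shut lower drawer has a like handle 70 mm lower.
- drawer_floor (a point): Centre of the drawer's black floor (its upper face); x axis along the way in which the drawer shuts, z up. The top edge of the drawer front is 56 mm above it and its inner face 160 mm before it (at x = -160 mm).
- relief: White square plaster rosette tile, 120 x 120 x 22 mm, lying loose in the open drawer beside the brush; origin: centre of its underside. Leave it lying.
- medallion: Round plaster medallion, 84 mm across, 15 mm thick, loose at the back of the drawer; origin: centre of its underside. Leave it lying.
- foot_cast: Plaster foot on a slab, 130 x 62 x 78 mm, standing on top of the drawer unit; origin: centre of its underside. Leave it alone.
There are look-alikes about, which are no part of the job. Of the things that look like the part that bears brush_centre, the largest one is meant.

How it is judged:
By the outcome, as a careful person would: the job done as asked, in the order asked, and still so for the second after the job is handed in, with the robot touching nothing.
It also fails if it takes over 59 s, if anything falls off the work surface, if the arm or the gripper's body presses on something with over 40 N, if the wrist force passes 120 N, or if a joint passes its speed limit or range.

## Working session

There is one attempt and no reset: what is moved stays moved. The work goes in short steps, Python scripts to look and compute and a shell command to move; the robot and the scene stay as the last step left them, time stands still between calls to the robot, and variables do not carry over. Pictures are saved under pics/ and viewed, about 8 in all and at most 12, crops included, and the job is handed in when it is done.

```bash
mkdir -p pics; ls; cat > h.py <<'E'
import numpy as np, cv2
from scipy.spatial.transform import Rotation as R
from workcell import bot
def T_tool():
    o=bot.get_obs(); T=np.eye(4); T[:3,:3]=R.from_euler('xyz',o['tcp_rot'],degrees=True).as_matrix(); T[:3,3]=o['ee_pos']; return T
def shot(n,save=None):
    T=T_tool(); im=bot.camera(n); c=bot.get_calibration(n); K=np.array(c['intrinsics'])
    P=T@np.array(c['T_tool_cam']) if n=='wrist' else np.array(c['pose'])
    if save: cv2.imwrite('pics/'+save,cv2.cvtColor(im,cv2.COLOR_RGB2BGR))
    return im,K,P
def ray(K,P,uv):
    d=P[:3,:3]@np.linalg.solve(K,[uv[0],uv[1],1.]); return P[:3,3],d/np.linalg.norm(d)
def proj(K,P,X):
    x=K@(P[:3,:3].T@(np.array(X)-P[:3,3])); return x[:2]/x[2]
def tri(rs):
    A=sum(np.eye(3)-np.outer(d,d) for o,d in rs); b=sum((np.eye(3)-np.outer(d,d))@o for o,d in rs)
    X=np.linalg.solve(A,b); return X,[float(np.linalg.norm(np.cross(X-o,d))) for o,d in rs]
def atz(r,z):
    o,d=r; return o+d*(z-o[2])/d[2]
E
python3 - <<'E'
from h import *
np.set_printoptions(precision=4,suppress=True)
print(bot.get_obs())
things=['brush_centre','brush_foot','brush_head','jar','jar_rim','bust','drawer_handle','drawer_floor','relief','medallion','foot_cast']
D={}
for n in ['scene','top','wrist']:
    im,K,P=shot(n,n+'0.png'); print(n,P[:3,3],P[:3,2],K[0,0])
    for t in things:
        m=bot.mark_of(n,t)
        print(n,t,[(np.round(a['uv'],1).tolist(),round(a['confidence'],2)) for a in m[:4]])
        if m: D.setdefault(t,[]).append(ray(K,P,m[0]['uv']))
for t in D:
    if len(D[t])>1:
        import itertools
        for a,b in itertools.combinations(D[t],2):
            X,e=tri([a,b]); print(t,X,np.round(e,4))
E
```

```text
pics
{'time': 0.0, 'q': array([-68.4681,   5.0109,  10.035 ,  95.0992,   0.0021,  89.9998]), 'qd': array([-0.023 , -0.0616, -0.0067, -0.0283,  0.0443,  0.0737]), 'joint_efforts': array([  0.0007, -52.0393,  46.4803,   0.0163,  -0.    ,   0.    ]), 'ee_pos': array([ 0.2018, -0.5114,  0.2306]), 'tcp_rot': array([-179.9249,   -0.0021,   21.5321]), 'wrist_force': array([ 0.5886,  0.2193, -0.7309]), 'torque': array([-0.0389,  0.0533,  0.0192]), 'opening': 0.08558056155904478}
scene [ 1.1411 -0.3459  1.0161] [-0.5376  0.3454 -0.7692] 453.2424705013509
scene brush_centre [([260.9, 253.3], 0.89), ([346.6, 213.2], 0.62), ([364.9, 283.3], 0.61)]
scene brush_foot [([374.9, 217.9], 0.94), ([376.1, 257.7], 0.9), ([289.6, 245.5], 0.82)]
scene brush_head [([312.1, 212.5], 0.94), ([349.1, 304.4], 0.9), ([232.9, 257.9], 0.6)]
scene jar [([224.9, 304.6], 0.79)]
scene jar_rim [([214.3, 285.6], 0.66), ([372.7, 215.8], 0.43), ([376.8, 189.2], 0.37)]
scene bust [([212.8, 381.2], 0.78)]
scene drawer_handle [([310.3, 213.3], 0.84), ([372.3, 186.1], 0.52)]
scene drawer_floor [([374.8, 189.9], 0.89)]
scene re
[... 994 characters left out ...]
ush_head []
wrist jar []
wrist jar_rim []
wrist bust []
wrist drawer_handle []
wrist drawer_floor []
wrist relief []
wrist medallion []
wrist foot_cast []
brush_centre [ 0.5905 -0.0493  0.1092] [0.106 0.106]
brush_foot [0.5779 0.0382 0.1442] [0.109 0.109]
brush_head [ 0.5911 -0.0248  0.1965] [0.0027 0.0027]
jar [ 0.5899 -0.2777  0.0109] [0.0037 0.0037]
jar_rim [ 0.5845 -0.2782  0.0968] [0.0031 0.0031]
bust [ 0.732  -0.3679 -0.0235] [0.0071 0.0071]
drawer_handle [0.539  0.0027 0.1179] [0.0011 0.0011]
drawer_floor [0.549  0.2009 0.092 ] [0.0001 0.0001]
relief [0.4865 0.1235 0.0935] [0.0014 0.0014]
medallion [0.6243 0.2431 0.1064] [0.0012 0.0012]
foot_cast [0.6438 0.1874 0.3245] [0.0987 0.0987]
```

```bash
python3 - <<'E'
import cv2
a=cv2.imread('pics/scene0.png')[110:400,190:500]; cv2.imwrite('pics/s1.png',cv2.resize(a,None,fx=2,fy=2,interpolation=3))
a=cv2.imread('pics/top0.png')[90:290,200:480]; cv2.imwrite('pics/t1.png',cv2.resize(a,None,fx=2.8,fy=2.8,interpolation=3))
E
```

```text
(no output)
```

View pics/s1.png

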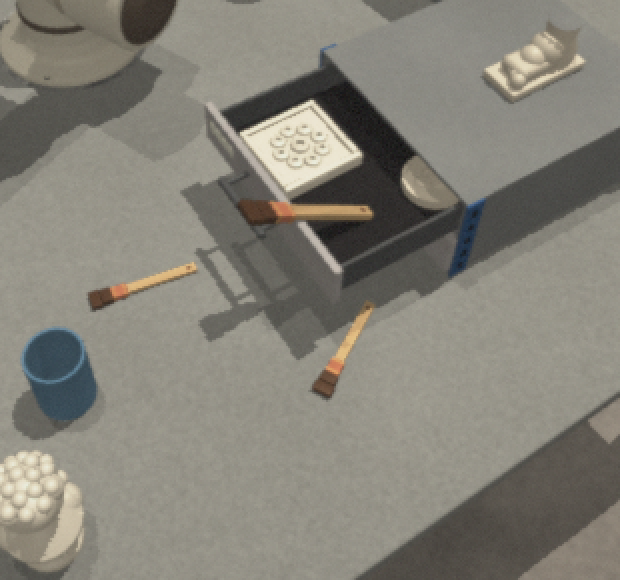

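View pics/t1.png

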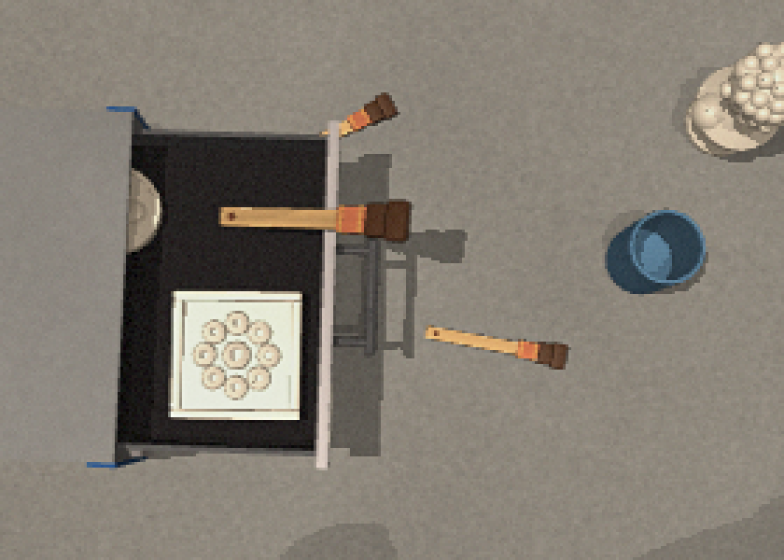

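```bash
python3 - <<'E'
from h import *
np.set_printoptions(precision=4,suppress=True)
S,T=[(np.array(bot.get_calibration(n)['intrinsics']),np.array(bot.get_calibration(n)['pose'])) for n in('scene','top')]
for n,a,b in [('centre',(346.6,213.2),(312.5,167.2)),('foot',(374.9,217.9),(282.4,169.2)),('head',(312.1,212.5),(345.2,171.3))]:
    X,e=tri([ray(*S,a),ray(*T,b)]); print(n,X,e)
print(bot.get_calibration('wrist'))
for n in('scene','top'):
    bot.camera(n)
    for t in('jar','bust','brush_centre'):
        for m in bot.masks_of(n,t)[:3]: print(n,t,np.round(m['extent']),m['confidence'],m['pixels'].sum())
E
```

```text
centre [0.6097 0.0573 0.1557] [0.005258734125475496, 0.0052587341254755745]
foot [0.6177 0.1421 0.0843] [0.00659212191430947, 0.006592121914309462]
head [ 0.5911 -0.0248  0.1965] [0.0027446427330223176, 0.002744642733022317]
{'intrinsics': array([[343.0706,   0.    , 319.6926],
       [  0.    , 343.0706, 196.7872],
       [  0.    ,   0.    ,   1.    ]]), 'T_tool_cam': array([[-0.0004, -0.9449, -0.3272,  0.0843],
       [ 1.    , -0.0002, -0.0006,  0.0003],
       [ 0.0006, -0.3272,  0.9449, -0.142 ],
       [ 0.    ,  0.    ,  0.    ,  1.    ]])}
scene jar [201. 274. 237. 321.] 0.68 1335
scene bust [182. 337. 232. 394.] 0.62 2271
scene brush_centre [309. 211. 374. 222.] 0.91 596
scene brush_centre [347. 263. 377. 309.] 0.89 335
scene brush_centre [234. 246. 288. 265.] 0.89 300
top jar [419. 164. 450. 198.] 0.68 854
top bust [442. 107. 488. 147.] 0.69 1271
top brush_centre [280. 161. 346. 174.] 0.85 590
top brush_centre [321. 123. 342. 141.] 0.59 139
top brush_centre [354. 207. 404. 224.] 0.5 264
```

```bash
python3 -m pendant '[[[1.5,-3,0,0,0,-0.12,100],[1.5,-3,0,0,0,-0.12,100],[1.5,-3,0,0,0,-0.12,100],[1.5,-3,0,0,0,-0.12,100],[1.5,-3,0,0,0,-0.12,100]]]'; python3 -c "
from h import *
print(bot.get_obs()['q'])"
```

```text
time: 2.62
ee_pos: [0.1763, -0.3469, 0.2265]
tcp_rot: [-179.7, -0.2, 56.9]
wrist_force: [1.3, 0.4, 0.5]
opening: 0.0852
[-6.30696584e+01 -1.66030957e+01 -1.02580215e+01  9.66722564e+01
  1.94493141e-02  5.99999163e+01]
```

```bash
python3 -m pendant '[[[3.6,1.2,-0.5,0,0,-0.115,100],[3.5,1.8,-0.5,0,0,-0.115,100],[3.3,2.2,-0.5,0,0,-0.115,100],[3,2.6,-0.5,0,0,-0.115,100],[2.8,2.8,-0.5,0,0,-0.115,100]]]' >/dev/null; python3 -m pendant '[[[2.6,3,-0.5,0,0,0,100],[2.6,3,-0.5,0,0,0,100],[2.6,3,-0.5,0,0,0,100],[2.6,3,-0.5,0,0,0,100],[2.6,3,-0.5,0,0,0,100]]]'
```

```text
time: 3.45
ee_pos: [0.4806, -0.0806, 0.2816]
tcp_rot: [179.7, 0.1, 91.3]
wrist_force: [0.3, -1.2, 0.4]
opening: 0.0853
```

```bash
python3 -m pendant '[[[2.5,3,-0.5,0,0,0.02,100],[2.5,3,-0.5,0,0,0,100],[2.5,3,-0.5,0,0,0,100],[0,0,0,0,0,0,100],[0,0,0,0,0,0,100]]]'; cat > look.py <<'E'
from h import *
import sys,json,os
np.set_printoptions(precision=4,suppress=True)
tag=sys.argv[1]; ts=sys.argv[2].split(',')
im,K,P=shot('wrist',tag+'.png'); out={}
for t in ts:
    for m in bot.mark_of('wrist',t)[:3]:
        print(t,np.round(m['uv'],1),round(m['confidence'],2)); out.setdefault(t,[]).append([list(map(float,m['uv'])),m['confidence']])
json.dump(dict(K=K.tolist(),P=P.tolist(),m=out),open(tag+'.json','w'))
print(T_tool()[:3,3])
E
python3 look.py w1 brush_centre,brush_foot,brush_head,drawer_handle,drawer_floor,jar_rim
python3 -m pendant '[[[3,1.5,0,0,0,0,100],[3,1.5,0,0,0,0,100],[0,0,0,0,0,0,100],[0,0,0,0,0,0,100]]]'
python3 look.py w2 brush_centre,brush_foot,brush_head,drawer_handle,drawer_floor
```

```text
time: 3.87
ee_pos: [0.5784, 0.0069, 0.2948]
tcp_rot: [179.8, 0.0, 90.6]
wrist_force: [-0.3, -0.9, 1.0]
opening: 0.085
brush_centre [354.4 123.2] 0.95
brush_centre [263.4 246.7] 0.69
brush_foot [367.3  20.1] 0.93
brush_foot [271.6 194.2] 0.82
brush_head [262.  291.4] 0.9
brush_head [343.  242.9] 0.79
brush_head [456.7 180. ] 0.71
drawer_handle [278.  177.9] 0.97
drawer_floor [353.9 119.4] 0.3
jar_rim [323.9 384.4] 0.77
[0.5766 0.0046 0.2964]
time: 4.55
ee_pos: [0.6056, 0.0629, 0.2996]
tcp_rot: [179.4, 0.0, 90.0]
wrist_force: [-0.1, 0.4, -0.9]
opening: 0.0854
brush_centre [320.9 182.5] 0.91
brush_centre [249.7 277.7] 0.68
brush_centre [405.4 167.4] 0.56
brush_foot [252.7 234.7] 0.6
brush_foot [332.4  83.8] 0.59
brush_head [310.6 297.8] 0.97
brush_head [255.5  11.4] 0.69
brush_head [430.1 211.2] 0.66
drawer_handle [253.3 230.7] 0.69
drawer_floor [255.5  13.7] 0.58
[0.6053 0.062  0.2995]
```

View pics/w2.png

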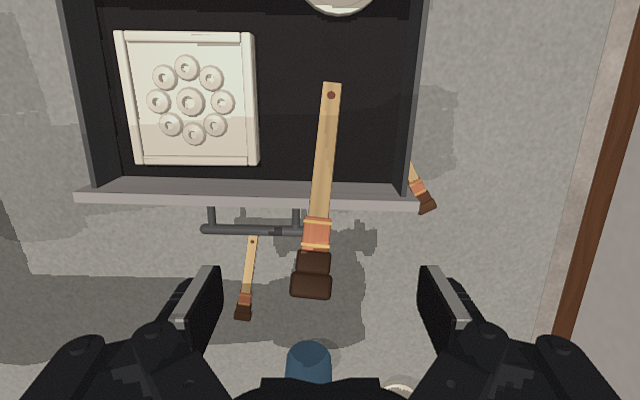

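Wrist picture 3: the propped brush (the largest) runs from foot (332,84) to bristle tip (311,298), with its ferrule at about (316,234). Two smaller look-alikes lie on the bench at (247,280) and (420,190). Only the first is propped on the drawer front.

```bash
cat > t1.py <<'E'
from h import *
import json
np.set_printoptions(precision=4,suppress=True)
W1,W2=[(np.array(d['K']),np.array(d['P'])) for d in (json.load(open(f'w{i}.json')) for i in(1,2))]
S,T=[(np.array(bot.get_calibration(n)['intrinsics']),np.array(bot.get_calibration(n)['pose'])) for n in('scene','top')]
G={'foot':[(W1,(367.3,20.1)),(W2,(331.5,83.8)),(T,(282.4,169.2)),(S,(374.9,217.9))],
'centre':[(W1,(354.4,123.2)),(W2,(320.9,182.5)),(T,(312.5,167.2)),(S,(346.6,213.2))],
'head':[(W1,(343,242.9)),(W2,(310.6,297.8)),(T,(345.2,171.3)),(S,(312.1,212.5))],
'handle':[(W1,(278,177.9)),(W2,(253.3,230.7)),(T,(332.4,195.8)),(S,(310.3,213.3))],
'jarrim':[(W1,(323.9,384.4)),(T,(436.5,179.)),(S,(214.3,285.6))]}
r={}
for k,v in G.items():
    X,e=tri([ray(*c,u) for c,u in v]); print(k,X,np.round(e,4)); r[k]=X
    if k!='jarrim': print('   wrist only',tri([ray(*c,u) for c,u in v[:2]])[0])
d=r['head']-r['foot']; print(np.linalg.norm(d),d/np.linalg.norm(d))
print('ferrule',r['centre']+.045*d/np.linalg.norm(d), (r['head']+r['foot'])/2+.045*d/np.linalg.norm(d))
E
python3 t1.py
```

```text
foot [0.6192 0.1416 0.0862] [0.0021 0.0002 0.0075 0.0059]
   wrist only [0.6199 0.1414 0.0916]
centre [0.6082 0.0582 0.1527] [0.0023 0.0021 0.0054 0.0056]
   wrist only [0.6085 0.0542 0.1325]
head [ 0.595  -0.0259  0.2004] [0.0024 0.0039 0.0058 0.002 ]
   wrist only [ 0.5982 -0.036   0.1847]
handle [0.5395 0.0013 0.1211] [0.0008 0.0013 0.0014 0.0023]
   wrist only [0.5397 0.0013 0.1241]
jarrim [ 0.5858 -0.2782  0.1001] [0.0016 0.0038 0.003 ]
0.2042309403074583 [-0.1186 -0.8205  0.5592]
ferrule [0.6029 0.0212 0.1779] [0.6018 0.0209 0.1684]
```

```bash
cat >> t1.py <<'E'
from scipy.optimize import least_squares
def pts(p):
    el=np.radians(30); a=np.radians(p[3]); d=np.array([-np.cos(a)*np.cos(el),-np.sin(a)*np.cos(el),np.sin(el)])
    c=p[:3]; return {'foot':c-.1*d,'centre':c,'head':c+.1*d},d
def res(p):
    q,_=pts(p); return np.concatenate([proj(*c,q[k])-u for k in q for c,u in G[k]])
s=least_squares(res,[.607,.058,.143,85],loss='soft_l1'); print(s.x,np.round(res(s.x).reshape(-1,2),1).tolist())
print('ferrule',s.x[:3]+.045*pts(s.x)[1])
E
python3 t1.py | tail -2
python3 - <<'E'
from h import *
import json,cv2
bot.camera('wrist'); T=T_tool()
ms=bot.masks_of('wrist','brush_centre'); m=max(ms,key=lambda m:m['pixels'].sum())['pixels']
v,u=np.nonzero(m); print(len(u))
for r in range(85,300,12):
    c=np.nonzero(m[r])[0]
    if len(c): print(r,c.min(),c.max(),end=' | ')
E
```

```text
[ 0.6083  0.0558  0.1436 82.5949] [[-1.0, -1.2], [0.5, 0.2], [-2.3, -2.5], [-2.0, -1.3], [1.0, -0.4], [0.2, 2.0], [-1.1, 0.3], [-3.2, 3.2], [-0.0, -1.4], [-1.7, 0.3], [1.1, -2.8], [-1.8, 3.6]]
ferrule [0.6033 0.0171 0.1661]
5519
85 323 342 | 97 320 339 | 109 320 338 | 121 319 338 | 133 317 337 | 145 316 335 | 157 315 333 | 169 313 332 | 181 312 331 | 193 311 330 | 205 309 329 | 217 304 329 | 229 302 330 | 241 301 329 | 253 298 331 | 265 296 331 | 277 291 332 | 289 289 331 |
```

```bash
python3 -m pendant '[[[-2.3,0,2,0,0,0.065,70],[-2.3,-0.1,2,0,0,0.065,60],[0,0,2,0,0,0,60],[0,0,0,0,0,0,60],[0,0,0,0,0,0,60]]]'; python3 look.py w3 brush_centre,brush_foot,brush_head
python3 - <<'E'
from h import *
T=T_tool();im=bot.camera('wrist');c=bot.get_calibration('wrist');K=np.array(c['intrinsics']);P=T@np.array(c['T_tool_cam'])
a=np.radians(82.6);d=np.array([-np.cos(a)*.866,-np.sin(a)*.866,.5]);C=np.array([.6083,.0558,.1445])
for s in(-.1,0,.03,.06,.1):
    u=proj(K,P,C+s*d); print(s,u.round(1)); im=cv2.circle(np.ascontiguousarray(im),tuple(int(x) for x in u),2,(0,255,0),-1)
g=T[:3,3]+T[:3,:3]@[0,0,-.019]; print('grasp pt',g,'rel to ferrule in tool',T[:3,:3].T@(C+.044*d-g))
cv2.imwrite('pics/w3b.png',im[...,::-1])
E
```

```text
time: 5.37
ee_pos: [0.6031, 0.0135, 0.239]
tcp_rot: [179.3, -0.1, 82.1]
wrist_force: [0.1, 0.0, 0.3]
opening: 0.0516
brush_centre [317.3 139.3] 0.98
brush_centre [424.3 117.3] 0.86
brush_foot [253.7 226.1] 0.94
brush_foot [318.3  14. ] 0.59
brush_foot [335.8 358.5] 0.31
brush_head [459.  175.1] 0.97
brush_head [321.2 289.9] 0.92
brush_head [256.5 327.5] 0.92
[0.604  0.0145 0.2399]
-0.1 [314.2  16.7]
0 [315.9 143.4]
0.03 [316.5 185.5]
0.06 [317.1 229.7]
0.1 [317.9 292.2]
grasp pt [0.60367261 0.01448469 0.25890955] rel to ferrule in tool [ 0.00322912 -0.00209675  0.09239714]
```

View pics/w3b.png

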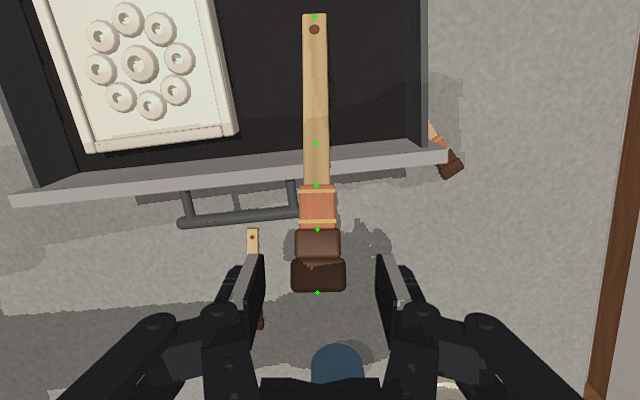

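Picture 4: the projected brush model (dots at rows 17 to 292) sits on the brush, with the ferrule at about (317,207) between the fingers, so I can go down.

```bash
python3 -m pendant '[[[0.3,-0.1,3,0,0,0,60],[0,0,3,0,0,0,60],[0,0,2,0,0,0,60],[0,0,0.8,0,0,0,60],[0,0,0,0,0,0,60]]]'; python3 - <<'E'
from h import *
T=T_tool();a=np.radians(82.6);d=np.array([-np.cos(a)*.866,-np.sin(a)*.866,.5]);C=np.array([.6083,.0558,.1445])
g=T[:3,3]+T[:3,:3]@[0,0,-.019]; print('rel',T[:3,:3].T@(C+.044*d-g))
E
```

```text
time: 6.03
ee_pos: [0.6078, 0.0199, 0.1547]
tcp_rot: [178.6, -0.2, 82.4]
wrist_force: [-1.1, 0.4, -0.3]
opening: 0.0513
rel [-0.00241934 -0.00386438  0.0071192 ]
```

```bash
python3 -m pendant '[[[-0.2,-0.3,0.6,0.02,0,0,60],[0,0,0,0,0,0,60],[0,0,0,0,0,0,15],[0,0,0,0,0,0,15],[0,0,0,0,0,0,15]]]' 40; python3 -m pendant '[[[0,0,0,0,0,0,15],[0,0,0,0,0,0,15]]]'; python3 look.py w4 brush_centre,brush_foot,brush_head
```

```text
time: 6.45
ee_pos: [0.6064, 0.0187, 0.1534]
tcp_rot: [179.6, -0.3, 82.4]
wrist_force: [0.3, 0.2, -0.4]
opening: 0.0229
time: 6.62
ee_pos: [0.6069, 0.0186, 0.1546]
tcp_rot: [179.5, -0.3, 82.4]
wrist_force: [0.1, -0.8, -0.8]
opening: 0.023
brush_centre [317.4 185.9] 0.66
brush_head [240.  384.3] 0.88
[0.6067 0.0186 0.1542]
```

```bash
python3 -m pendant '[[[0,0,-1,0,0,0,15],[0,0,-2,0,0,0,15],[0,0,-3,0,0,0,15],[0,0,-3,0,0,0,15],[0,0,-3,0,0,0,15]]]' 50; python3 -m pendant '[[[-1,0,-2,0,0,0,15],[-1,0,-1,0,0,0,15],[0,0,0,0,0,0,15]]]';  python3 look.py w5 brush_centre,brush_foot,brush_head,drawer_handle; python3 - <<'E'
from h import *
shot('scene','s5.png')
a=cv2.imread('pics/s5.png')[60:360,180:500]; b=cv2.imread('pics/w5.png')
cv2.imwrite('pics/c5.png',np.vstack([cv2.resize(a,(427,400)),b[:,100:527]])[:, :][::1][:,:] if 0 else cv2.resize(np.hstack([cv2.resize(a,(427,400)),b[:,100:527]]),(800,375)))
E
```

```text
time: 7.23
ee_pos: [0.6025, 0.018, 0.2728]
tcp_rot: [-179.8, -0.2, 82.4]
wrist_force: [1.5, -0.2, -0.7]
opening: 0.0226
time: 7.48
ee_pos: [0.6002, -0.0019, 0.3136]
tcp_rot: [179.6, -0.3, 82.5]
wrist_force: [0.2, 0.3, -0.2]
opening: 0.0228
brush_centre [321.2 182.9] 0.94
brush_centre [409.2 101.9] 0.84
brush_centre [264.1 241.4] 0.61
brush_foot [260.8 192.8] 0.57
brush_head [440.1 149.8] 0.64
brush_head [260.3 286.3] 0.58
drawer_handle [257.9 174.1] 0.7
[ 0.5997 -0.0005  0.3087]
```

View pics/c5.png

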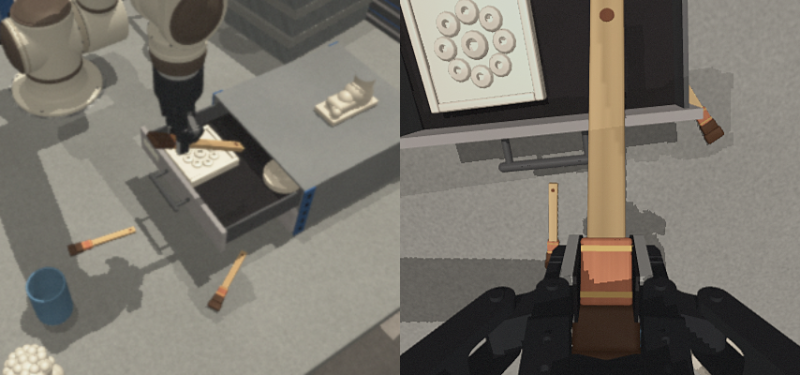

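Picture 5: the brush is held by the ferrule (right half, about (605,270)) and is clear of the drawer, with nothing else disturbed. Next I take a closer look at the jar and bust on the way.

```bash
python3 -m pendant '[[[-2,-0.7,0,0,0,0,15],[-3.9,-0.7,0,0,0,0,15],[-3.9,-0.8,0,0,0,0,15],[-3.9,-0.8,0,0,0,0,15],[-3.9,-0.8,0,0,0,0,15]]]'>/dev/null;python3 -m pendant '[[[-3.9,-0.8,0,0,0,0,15],[-3.9,-0.8,0,0,0,0,15],[-3.5,-0.8,0,0,0,0,15],[0,0,0,0,0,0,15],[0,0,0,0,0,0,15]]]'
python3 look.py w6 jar,jar_rim,bust,brush_centre
python3 -m pendant '[[[-3.5,-0.8,0,0,0,0,15],[-3.5,-0.8,0,0,0,0,15],[0,0,0,0,0,0,15],[0,0,0,0,0,0,15]]]'
python3 look.py w7 jar,jar_rim,bust,brush_centre
```

```text
time: 8.62
ee_pos: [0.4957, -0.2855, 0.2949]
tcp_rot: [-179.0, -0.5, 83.0]
wrist_force: [-0.1, -0.5, -0.1]
opening: 0.0228
jar [394.6 134.4] 0.75
jar_rim [420.1 151.8] 0.93
bust [508.6 191.3] 0.71
brush_centre [320.9 187.1] 0.69
[ 0.497  -0.2832  0.2959]
time: 9.2
ee_pos: [0.4756, -0.3478, 0.296]
tcp_rot: [-179.2, -0.4, 83.9]
wrist_force: [-0.2, -0.8, -1.3]
opening: 0.0229
jar [410.3  82.8] 0.79
bust [525.3 146.1] 0.7
brush_centre [321.4 188.2] 0.6
[ 0.4759 -0.3469  0.2962]
```

View pics/w7.png

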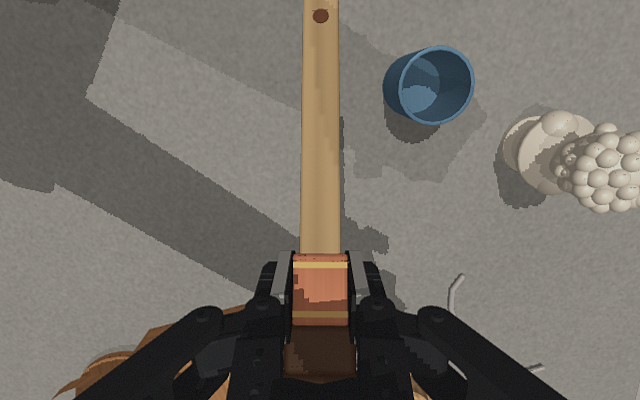

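```bash
cat > t2.py <<'E'
from h import *
import json
np.set_printoptions(precision=4,suppress=True)
W6,W7=[(np.array(d['K']),np.array(d['P'])) for d in (json.load(open(f'w{i}.json')) for i in(6,7))]
S,T=[(np.array(bot.get_calibration(n)['intrinsics']),np.array(bot.get_calibration(n)['pose'])) for n in('scene','top')]
for n,z,v in [('jar',0,[(W6,(394.6,134.4)),(W7,(410.3,82.8)),(T,(429.6,182.4)),(S,(224.9,304.6))]),('rim',.1,[(W6,(420.1,151.8)),(W7,(437,85)),(T,(436.5,179)),(S,(214.3,285.6))]),('bust',0,[(W6,(508.6,191.3)),(W7,(525.3,146.1)),(T,(451.9,135.7)),(S,(212.8,381.2))])]:
    rs=[ray(*c,u) for c,u in v]; print(n,*tri(rs),'\n ',np.array([atz(r,z) for r in rs])[:,:2].tolist())
# brush in tool
T4=np.eye(4);T4[:3,:3]=R.from_euler('xyz',[179.5,-.3,82.4],degrees=True).as_matrix();T4[:3,3]=[.6067,.0186,.1542]
a=np.radians(82.6);d=np.array([-np.cos(a)*.866,-np.sin(a)*.866,.5]);C=np.array([.6083,.0558,.1445])
Tc=np.array(bot.get_calibration('wrist')['T_tool_cam'])
dt=T4[:3,:3].T@d; ct=T4[:3,:3].T@(C-T4[:3,3]); print('tool frame c,d',ct,dt)
for s in(-.1,-.09,0,.03,.06): print(s,proj(W7[0],Tc,ct+s*dt))
E
python3 t2.py
```

```text
jar [ 0.5878 -0.2776  0.0068] [0.0025738641470075285, 0.0007704082510507186, 0.004548691000363986, 0.0038138987663393826] 
  [[0.586841200348116, -0.27723905922419256], [0.5888669753245089, -0.2784209152058312], [0.5898227298886476, -0.284175985226663], [0.5859602294469467, -0.2737676630886602]]
rim [ 0.5882 -0.2786  0.1033] [0.003791172079172351, 0.001511345157130849, 0.006022387770786199, 0.0029585646095579426] 
  [[0.5928920937126575, -0.28046792803044346], [0.5901749462445521, -0.2800299180266306], [0.5852459943362742, -0.27433714077933596], [0.584758276398371, -0.28104243170587406]]
bust [ 0.7349 -0.3695 -0.01  ] [0.004624809421618916, 0.00430445819695809, 0.012578903352885513, 0.0044802032690213975] 
  [[0.7324721025252988, -0.37023756106557404], [0.7323788516852271, -0.3708058252529894], [0.7284504101721938, -0.3530043902117578], [0.7377495241107135, -0.37354824710065687]]
tool frame c,d [ 0.037  -0.0034  0.0099] [-0.8634  0.0074 -0.5045]
-0.1 [311.862   -1.6434]
-0.09 [311.9319  15.2449]
0 [312.638  185.8047]
0.03 [312.9092 251.3079]
0.06 [313.2018 321.9912]
```

```bash
cat > goal.py <<'E'
# usage: goal.py beta footL footZ  -> tool-frame shift (cm) and rotvec to reach that held-brush pose
from h import *
import sys
np.set_printoptions(precision=3,suppress=True)
J=np.array([.588,-.278,0]); az=np.radians(147.4); L=np.array([np.cos(az),np.sin(az),0]); up=np.array([0,0,1.])
ft=np.array([.1233,0,.0604])
T=T_tool(); Rt=T[:3,:3]; F=T[:3,3]+Rt@ft; a=-Rt@np.array([.8634,0,.5045])
print('now foot L,side,z mm',1000*np.array([(F-J)@L,(F-J)@np.cross(up,L),F[2]]),'lean',np.degrees(np.arctan2(a@L,a[2])),'side',np.degrees(np.arctan2(a@np.cross(up,L),a[2])))
if len(sys.argv)>1:
    b,fl,fz=map(float,sys.argv[1:4]); phi=np.radians(59.7+b)
    tz=-np.cos(phi)*up-np.sin(phi)*L; tx=np.cos(phi)*L-np.sin(phi)*up; G=np.stack([tx,np.cross(tz,tx),tz],1)
    p=J+fl/1000*L+fz/1000*up-G@ft; print('goal TCP',p); print('shift cm',Rt.T@(p-T[:3,3])*100,'rot',R.from_matrix(Rt.T@G).as_rotvec())
o=bot.get_obs(); print('q',o['q'].round(1),'F',o['wrist_force'].round(1),'t',round(o['time'],2),o['opening'])
E
python3 -m pendant '[[[1,0,0,0,0,-0.12,15],[1,0,0,0,0,-0.12,15],[1,0,0,0,0,-0.12,15],[1,0,0,0,0,-0.12,15],[1,0,0,0,0,-0.12,15]]]'>/dev/null; python3 -m pendant '[[[1,0,0,0,0,-0.12,15],[1,0,0,0,0,-0.12,15],[1,0,0,0,0,-0.12,15],[1,0,0,0,0,-0.1,15],[0,0,0,0,0,0,15]]]'; python3 goal.py 15 -20 140
```

```text
time: 10.28
ee_pos: [0.445, -0.2568, 0.2982]
tcp_rot: [179.9, -0.8, 147.6]
wrist_force: [-0.6, 0.8, -0.1]
opening: 0.0227
now foot L,side,z mm [256.093  59.546 239.659] lean -60.547967004845106 side -0.2515294088772128
goal TCP [ 0.583 -0.275  0.275]
shift cm [-12.67    5.882   2.155] rot [ 0.003 -1.319  0.002]
q [-30.    2.9  15.5 103.4   0.1   2.4] F [-0.6  0.8 -0.1] t 10.28 0.022732757343934144
```

```bash
python3 -m pendant '[[[0,0.5,0,0,-0.12,0,15],[0,0.5,0,0,-0.12,0,15],[0,0.5,0,0,-0.12,0,15],[0,0.5,0,0,-0.12,0,15],[0,0.5,0,0,-0.12,0,15]]]'>/dev/null; python3 -m pendant '[[[0,0.5,0,0,-0.12,0,15],[0,0.5,0,0,-0.12,0,15],[0,0.5,0,0,-0.12,0,15],[0,0.5,0,0,-0.12,0,15],[0,0.5,0,0,-0.12,0,15]]]'; python3 goal.py 15 -20 140
```

```text
time: 11.12
ee_pos: [0.5408, -0.2297, 0.2951]
tcp_rot: [177.5, 66.4, 142.9]
wrist_force: [2.1, -1.6, 0.2]
opening: 0.0229
now foot L,side,z mm [ 59.637 -17.396 157.968] lean 6.75488032512745 side 0.7242078211730711
goal TCP [ 0.583 -0.275  0.275]
shift cm [-0.588 -1.33   6.353] rot [-0.031 -0.144 -0.029]
q [-14.2 -48.5 -49.   24.4 -18.4   9.4] F [ 2.1 -1.6  0.2] t 11.12 0.02285291213062724
```

```bash
python3 -m pendant '[[[0,0,1,0,0,0,15],[0,0,0,0,0,0,15],[0,0,0,0,0,0,15]]]' >/dev/null
cat > ik.py <<'E'
from h import *
from scipy.optimize import least_squares
np.set_printoptions(precision=3,suppress=True)
def fk(q,p):
    r0,z0,a,b,e,f=p; q=np.asarray(q,float)
    c1=R.from_euler('z',q[0],degrees=True)
    c,s=lambda d:np.cos(np.radians(d)),lambda d:np.sin(np.radians(d))
    w=np.array([r0+a*s(q[1])+b*c(q[1]-q[2]),0,z0+a*c(q[1])-b*s(q[1]-q[2])])
    P=R.from_euler('y',q[1]-q[2]+q[3],degrees=True)          # x' = tool dir
    A=P*R.from_euler('z',q[4],degrees=True)
    pos=w+P.apply([e,0,0])+A.apply([f,0,0])
    # tool frame: z along A x ; roll q6 about it
    M=np.array([[0,0,1],[0,-1,0],[1,0,0]],float)  # cols tool x,y,z in A frame: x->z(A)
    Rt=c1*A*R.from_matrix(M)*R.from_euler('z',q[5],degrees=True)
    return c1.apply(pos),Rt
D=[([-68.468,5.011,10.035,95.099,0,90],[.2018,-.5114,.2306],[-179.92,0,21.53]),
([-63.07,-16.603,-10.258,96.672,.02,60],[.1763,-.3469,.2265],[-179.7,-.2,56.9]),
([-30,2.9,15.5,103.4,.1,2.4],[.445,-.2568,.2982],[179.9,-.8,147.6]),
([-14.2,-48.5,-49,24.4,-18.4,9.4],[.5408,-.2297,.2951],[177.5,66.4,142.9])]
o=bot.get_obs(); D.append((o['q'],o['ee_pos'],o['tcp_rot']))
def res(p): return np.concatenate([fk(q,p)[0]-x for q,x,_ in D])
s=least_squares(res,[0,.18,.43,.5,.2,.25]); P0=s.x
lo=np.array([-179.16,-48.56,-65.8,-126.05,-82.76,-180]);hi=np.array([179.16,103.87,70.77,130.52,87.17,180])
def ik(pos,Rm,q0):
    f=lambda q:np.concatenate([(fk(q,P0)[0]-pos)*1000,np.degrees((R.from_matrix(Rm)*fk(q,P0)[1].inv()).as_rotvec())*3])
    best=None
    for k in q0:
        t=least_squares(f,np.clip(k,lo+1,hi-1),bounds=(lo,hi))
        if best is None or t.cost<best.cost: best=t
    return best.x,best.cost
if __name__=='__main__':
    print('params',P0,'res mm',np.abs(s.fun).max()*1000)
    for q,x,r in D: print('roterr deg',np.degrees((fk(q,P0)[1].inv()*R.from_euler('xyz',r,degrees=True)).magnitude()))
    J=np.array([.588,-.278,0]); az=np.radians(147.4); L=np.array([np.cos(az),np.sin(az),0]); up=np.array([0,0,1.]); ft=np.array([.1233,0,.0604])
    for side in(1,-1):
        for b,fl,fz in [(0,-10,110),(10,-15,15),(15,-20,12),(20,-22,12),(25,-25,12),(28,-26,12),(30,-26,12),(30,-26+60,12+104),(30,-26,60)]:
            h=-side*L
            phi=np.radians(59.7+side*b)  # tilt of tz from down toward h
            tz=-np.cos(phi)*up+np.sin(phi)*h; tx=-np.cos(phi)*h-np.sin(phi)*up; G=np.stack([tx,np.cross(tz,tx),tz],1)
            p=J+fl/1000*L+fz/1000*up-G@ft
            g=[[-27,0,0,60,0,5],[-27,-20,-60,0,-10,5],[-27,45,20,110,0,-172],[-27,45,40,120,0,172],[-27,60,60,120,0,-160]]
            q,c=ik(p,G,g); print(side,b,fl,fz,'TCP',p,'q',q.round(1),'cost',round(c,2))
E
python3 ik.py
```

```text
params [-0.015  0.201  0.416  0.529  0.147  0.285] res mm 2.3019199046843686
roterr deg 179.9980000018296
roterr deg 179.97058462824543
roterr deg 179.99976247204572
roterr deg 179.95991647260414
roterr deg 180.0
1 0 -10 110 TCP [ 0.605 -0.289  0.247] q [ -21.5  -29.4  -40.    20.2   -9.6 -174.3] cost 0.0
1 10 -15 15 TCP [ 0.589 -0.279  0.152] q [ -20.3  -27.3  -57.7   -9.7  -11.5 -175.7] cost 0.0
1 15 -20 12 TCP [ 0.583 -0.275  0.147] q [ -19.8  -25.3  -61.9  -20.9  -12.3 -176.6] cost 0.0
1 20 -22 12 TCP [ 0.575 -0.27   0.144] q [ -19.3  -21.6  -65.3  -33.1  -13.1 -177.6] cost 0.0
1 25 -25 12 TCP [ 0.568 -0.265  0.14 ] q [ -17.9  -11.8  -65.8  -48.4  -15.9 -178.6] cost 41.05
1 28 -26 12 TCP [ 0.563 -0.262  0.138] q [ -17.6   -1.2  -65.8  -64.1  -16.2 -179.9] cost 55.75
1 30 -26 12 TCP [ 0.56  -0.26   0.136] q [-17.7   3.9 -65.8 -71.5 -15.8 179.5] cost 43.66
1 30 34 116 TCP [ 0.509 -0.227  0.24 ] q [  -8.6  -48.6  -65.8   -6.4  -31.3 -175. ] cost 956.23
1 30 -26 60 TCP [ 0.56  -0.26   0.184] q [-16.2  -7.4 -65.8 -60.9 -19.1 179.2] cost 179.36
-1 0 -10 110 TCP [ 0.588 -0.278  0.247] q [-28.   48.6  62.6 130.5   6.4   5.4] cost 5811.2
-1 10 -15 15 TCP [ 0.572 -0.268  0.148] q [-27.2  56.   62.6 130.5   4.8   4.7] cost 1307.87
-1 15 -20 12 TCP [ 0.567 -0.264  0.142] q [-27.   56.1  62.5 130.5   4.4   4.8] cost 575.84
-1 20 -22 12 TCP [ 0.559 -0.26   0.137] q [-26.7  55.9  61.9 130.5   3.9   4.9] cost 133.0
-1 25 -25 12 TCP [ 0.553 -0.255  0.132] q [-26.4  55.2  60.6 129.9   3.5   5.1] cost 0.0
-1 28 -26 12 TCP [ 0.548 -0.253  0.128] q [-26.3  49.4  52.1 124.2   3.3   5.4] cost 0.0
-1 30 -26 12 TCP [ 0.545 -0.25   0.126] q [-26.2  45.9  47.  120.7   3.2   5.6] cost 0.0
-1 30 34 116 TCP [ 0.494 -0.218  0.23 ] q [-25.6  35.7  43.  126.8   3.4   6.1] cost 0.0
-1 30 -26 60 TCP [ 0.545 -0.25   0.174] q [-26.2  46.6  53.4 126.3   3.2   5.6] cost 0.0
```

```bash
python3 -m pendant '[[[0,0,0,0,0.12,0,15],[0,0,0,0,0.12,0,15],[0,0,0,0,0.12,0,15],[0,0,0,0,0.12,0,15],[0,0,0,0,0.12,0,15]]]'>/dev/null; python3 -m pendant '[[[0,0,0,0,0.12,0,15],[0,0,0,0,0.12,0,15],[0,0,0,0,0.12,0,15],[0,0,0,0,0.12,0,15],[0,0,0,0,0.08,0,15]]]'; python3 goal.py
```

```text
time: 12.2
ee_pos: [0.5405, -0.2283, 0.2873]
tcp_rot: [177.9, -2.1, 144.2]
wrist_force: [2.0, 0.3, -0.4]
opening: 0.0229
now foot L,side,z mm [191.865 -25.588 231.446] lean -61.73039039146881 side 8.230571349245187
q [-24.1  13.8  26.4 104.2   2.5  11.7] F [ 2.   0.3 -0.4] t 12.2 0.022902000850019578
```

```bash
for i in 1 2 3; do :; done
python3 -m pendant '[[[0,0,-0.4,0,0,-0.12,15],[0,0,-0.4,0,0,-0.12,15],[0,0,-0.4,0,0,-0.12,15],[0,0,-0.4,0,0,-0.12,15],[0,0,-0.4,0,0,-0.12,15]]]'>/dev/null
python3 -m pendant '[[[0,0,0,0,0,-0.12,15],[0,0,0,0,0,-0.12,15],[0,0,0,0,0,-0.12,15],[0,0,0,0,0,-0.12,15],[0,0,0,0,0,-0.12,15]]]'>/dev/null
python3 -m pendant '[[[0,0,0,0,0,-0.12,15],[0,0,0,0,0,-0.12,15],[0,0,0,0,0,-0.12,15],[0,0,0,0,0,-0.12,15],[0,0,0,0,0,-0.12,15]]]'>/dev/null
python3 -m pendant '[[[0,0,0,0,0,-0.12,15],[0,0,0,0,0,-0.12,15],[0,0,0,0,0,-0.12,15],[0,0,0,0,0,-0.12,15],[0,0,0,0,0,-0.12,15]]]'
sed -i 's/tz=-np.cos(phi)\*up-np.sin(phi)\*L; tx=np.cos(phi)\*L-np.sin(phi)\*up/phi=np.radians(59.7-b); tz=-np.cos(phi)*up+np.sin(phi)*L; tx=-np.cos(phi)*L-np.sin(phi)*up/' goal.py; python3 goal.py 28 35 135
```

```text
time: 13.87
ee_pos: [0.5388, -0.2354, 0.341]
tcp_rot: [-178.7, 2.6, -74.8]
wrist_force: [0.5, 0.4, -0.8]
opening: 0.0231
now foot L,side,z mm [-25.77   70.56  275.147] lean 49.25388094739899 side -45.69198263134422
goal TCP [ 0.497 -0.22   0.251]
shift cm [-2.208  3.844  9.004] rot [-0.241 -0.493 -0.706]
q [ -25.    15.9   35.3  110.     2.8 -130.1] F [ 0.5  0.4 -0.8] t 13.87 0.023079521342276463
```

```bash
python3 -m pendant '[[[-0.3,0.4,0.4,-0.03,-0.062,-0.088,15],[-0.3,0.4,0.4,-0.03,-0.062,-0.088,15],[-0.3,0.4,0.4,-0.03,-0.062,-0.088,15],[-0.3,0.4,0.4,-0.03,-0.062,-0.088,15],[-0.3,0.4,0.4,-0.03,-0.062,-0.088,15]]]'>/dev/null; python3 -m pendant '[[[-0.3,0.4,0.4,-0.03,-0.062,-0.088,15],[-0.3,0.4,0.4,-0.03,-0.062,-0.088,15],[0,0,0,0,0,0,15]]]';python3 goal.py 28 35 135
```

```text
time: 14.53
ee_pos: [0.4857, -0.2208, 0.3018]
tcp_rot: [-179.8, 25.2, -37.1]
wrist_force: [0.1, 0.5, -1.2]
opening: 0.0229
now foot L,side,z mm [ 31.461  13.428 194.586] lean 34.39501398807992 side -2.949151684924684
goal TCP [ 0.497 -0.22   0.251]
shift cm [ 2.905 -0.748  4.227] rot [-0.04  -0.113 -0.068]
q [ -26.9   32.1   47.8  130.5    4.5 -170.7] F [ 0.1  0.5 -1.2] t 14.53 0.022860183374837705
```

```bash
python3 -m pendant '[[[1.0,-0.4,1.5,0,0,-0.03,15],[1.0,-0.4,1.5,0,0,-0.03,15],[0.8,0,1.2,-0.03,-0.02,0,15],[0,0,0,0,-0.02,0,15],[0,0,0,0,0,0,15]]]';python3 goal.py 30 35 125
```

```text
time: 14.95
ee_pos: [0.4974, -0.2191, 0.2588]
tcp_rot: [179.5, 26.9, -34.5]
wrist_force: [-0.3, -0.3, -0.7]
opening: 0.023
now foot L,side,z mm [ 25.487   2.43  149.172] lean 32.771452769868176 side -1.5178942090363967
goal TCP [ 0.493 -0.218  0.239]
shift cm [0.551 0.081 1.995] rot [-0.008 -0.049 -0.03 ]
q [ -25.6   33.7   44.4  127.5    3.5 -172.1] F [-0.3 -0.3 -0.7] t 14.95 0.02304822361769297
```

```bash
python3 -m pendant '[[[0.3,0.08,1,0,-0.04,-0.03,15],[0,0,0,0,0,0,15],[0,0,0,0,0,0,15]]]'>/dev/null; cat > view.py <<'E'
from h import *
import sys
T=T_tool(); f=T[:3,3]+T[:3,:3]@[.1233,0,.0604]; a=-T[:3,:3]@[.8634,0,.5045]
out=[]
for n,box in(('scene',(150,240,330,400)),('top',(340,110,500,252))):
    im,K,P=shot(n); im=np.ascontiguousarray(im)
    S=4; x0,y0,x1,y1=box
    big=cv2.resize(im[y0:y1,x0:x1],None,fx=S,fy=S,interpolation=cv2.INTER_CUBIC)
    if len(sys.argv)<3:
      for s in(0,.1,.2):
        u=proj(K,P,f+s*a); cv2.circle(big,(int((u[0]-x0+.5)*S),int((u[1]-y0+.5)*S)),3,(0,255,0),1)
    th=np.linspace(0,2*np.pi,60)
    for z in (.1,):
        for t in th:
            u=proj(K,P,[.588+.036*np.cos(t),-.278+.036*np.sin(t),z]); cv2.circle(big,(int((u[0]-x0+.5)*S),int((u[1]-y0+.5)*S)),0,(255,255,0),-1)
    out.append(cv2.resize(big,(400,int(big.shape[0]*400/big.shape[1]))))
h=max(o.shape[0] for o in out); out=[cv2.copyMakeBorder(o,0,h-o.shape[0],0,0,0) for o in out]
cv2.imwrite('pics/'+sys.argv[1],np.hstack(out)[...,::-1])
E
python3 view.py v1.png; python3 goal.py 28 -24 13
```

```text
now foot L,side,z mm [ 30.447   0.206 138.989] lean 30.76701049002095 side -0.15518830959684368
goal TCP [ 0.547 -0.252  0.129]
shift cm [11.166 -0.002  7.804] rot [-0.006 -0.048 -0.006]
q [ -25.7   35.4   45.3  128.6    3.7 -173.6] F [-0.1  0.3 -1.3] t 15.3 0.02277926378275778
```

View pics/v1.png

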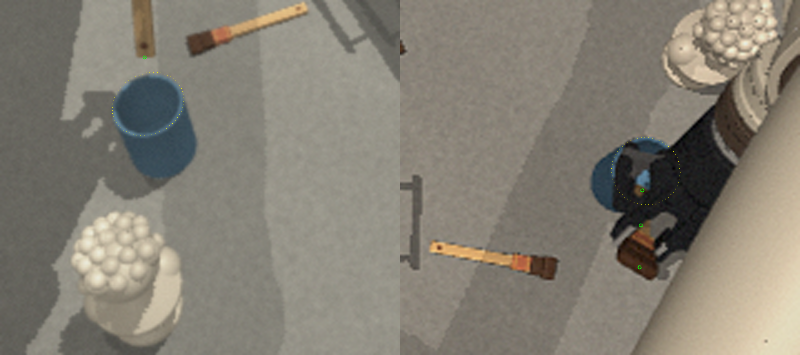

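Picture 7: the foot of the held brush sits just above the mouth, with the projected dots on the brush in both views. The jar rim matches my circle at about (148,104) in the left half. I insert along the brush axis.

```bash
python3 -m pendant '[[[1.4,0,1.0,0,0,0,15],[1.4,0,1.0,0,-0.01,0,15],[1.4,0,1.0,0,-0.015,0,15],[1,0,0.7,0,-0.02,0,15],[0,0,0,0,0,0,15]]]';python3 goal.py 28 -24 13
```

```text
time: 15.72
ee_pos: [0.5218, -0.2357, 0.1906]
tcp_rot: [-179.9, 31.2, -33.2]
wrist_force: [-0.0, -0.6, -0.6]
opening: 0.023
now foot L,side,z mm [ 4.404  0.753 75.046] lean 28.508998752735348 side -0.30701071010589365
goal TCP [ 0.547 -0.252  0.129]
shift cm [ 5.697 -0.028  3.728] rot [-0.007 -0.009 -0.009]
q [ -26.2   41.8   47.2  126.4    3.7 -173.9] F [-0.  -0.6 -0.6] t 15.72 0.022967534449398717
```

```bash
python3 -m pendant '[[[1.3,0,0.9,0,0,0,15],[1.3,0,0.9,0,0,0,15],[1.1,0,0.7,0,0,0,15],[0.7,0,0.5,0,0,0,15],[0,0,0,0,0,0,15]]]';python3 goal.py 28.5 -24 12;  python3 -m pendant '[[[0,0,0,0,0,0,15],[0,0,0,0,0,0,15]]]'|tail -2
```

```text
time: 16.13
ee_pos: [0.5423, -0.2494, 0.1349]
tcp_rot: [-180.0, 31.2, -33.3]
wrist_force: [0.1, 0.5, 0.2]
opening: 0.023
now foot L,side,z mm [-20.266   1.404  19.312] lean 28.49492790141498 side -0.3877010967742106
goal TCP [ 0.546 -0.251  0.128]
shift cm [ 0.697 -0.052  0.434] rot [-0.007  0.    -0.011]
q [ -26.4   45.5   46.8  122.3    3.6 -174.1] F [0.1 0.5 0.2] t 16.13 0.022987499860914865
wrist_force: [0.3, -0.9, -0.8]
opening: 0.0229
```

```bash
for i in 1; do python3 -m pendant '[[[0.3,0,0.2,0,0,0,15],[0.3,0,0.2,0,0,0,15],[0.2,0,0.1,0,0,0,15],[0,0,0,0,0,0,15]]]'|tail -2; python3 goal.py 29 -25 11; done
```

```text
wrist_force: [-0.8, -0.7, -1.3]
opening: 0.0229
now foot L,side,z mm [-25.428   1.358  12.646] lean 28.682581453789883 side -0.37530525110168694
goal TCP [ 0.546 -0.251  0.126]
shift cm [ 0.014 -0.044  0.232] rot [-0.007  0.006 -0.011]
q [ -26.4   46.2   47.2  121.8    3.6 -174.1] F [-0.8 -0.7 -1.3] t 16.63 0.022879155535989407
```

```bash
python3 -m pendant '[[[0.1,0,0.17,0,0,0,15],[0,0,0,0,0,0,15]]]'|sed -n 2,4p; python3 -m pendant '[[[0.1,0,0.17,0,0,0,15],[0,0,0,0,0,0,15]]]'|sed -n 2,4p; python3 goal.py 29 -25 11
```

```text
ee_pos: [0.5465, -0.252, 0.1261]
tcp_rot: [-180.0, 31.0, -33.3]
wrist_force: [-0.2, -1.0, -0.5]
ee_pos: [0.5466, -0.2521, 0.1244]
tcp_rot: [-180.0, 30.9, -33.3]
wrist_force: [1.0, -1.1, -1.4]
now foot L,side,z mm [-25.919   1.439   9.185] lean 28.781533178489283 side -0.3762933234168391
goal TCP [ 0.546 -0.251  0.126]
shift cm [-0.196 -0.052 -0.061] rot [-0.007  0.004 -0.011]
q [ -26.4   46.    46.6  121.3    3.5 -174.1] F [ 1.  -1.1 -1.4] t 16.97 0.022904509362009218
```

```bash
for i in 1; do python3 -m pendant '[[[0.1,0,0.17,0,0,0,15],[0,0,0,0,0,0,15]]]'|sed -n 2,4p; python3 goal.py|tail -1; python3 -m pendant '[[[0.1,0,0.17,0,0,0,15],[0,0,0,0,0,0,15]]]'|sed -n 2,4p; python3 goal.py;done; python3 view.py v2.png
```

```text
ee_pos: [0.5464, -0.2522, 0.1239]
tcp_rot: [-180.0, 30.8, -33.3]
wrist_force: [1.1, -1.8, -0.1]
q [ -26.4   45.9   46.4  121.1    3.5 -174.1] F [ 1.1 -1.8 -0.1] t 17.13 0.023111274520288296
ee_pos: [0.5463, -0.2521, 0.124]
tcp_rot: [-179.9, 30.7, -33.3]
wrist_force: [1.3, -1.2, -1.1]
now foot L,side,z mm [-26.086   1.503   9.042] lean 28.969977001700943 side -0.3563960359946042
q [ -26.5   45.7   46.2  121.     3.6 -174.1] F [ 1.3 -1.2 -1.1] t 17.3 0.022987288915527513
```

View pics/v2.png

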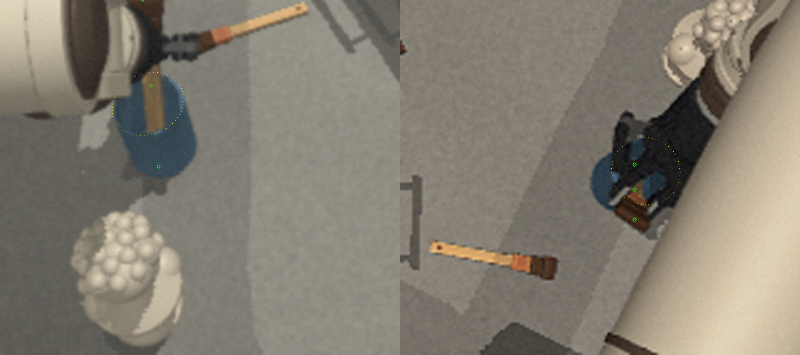

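```bash
python3 -m pendant '[[[0.13,0,0.22,0,0,0,15],[0,0,0,0,0,0,15],[0,0,0,0,0,0,15]]]'|sed -n 2,4p; python3 goal.py; python3 - <<'E'
from h import *
f=[bot.get_obs()['wrist_force'] for _ in range(3)]; print(f[0])
im,K,P=shot('wrist','w9.png')
E
```

```text
ee_pos: [0.5461, -0.252, 0.124]
tcp_rot: [-179.9, 30.6, -33.3]
wrist_force: [1.4, -1.3, -0.2]
now foot L,side,z mm [-26.08    1.516   9.166] lean 29.07517905629943 side -0.3457448603322295
q [ -26.5   45.5   45.9  120.8    3.6 -174.1] F [ 1.4 -1.3 -0.2] t 17.65 0.022887432953240375
[ 1.36265339 -1.33562761 -0.2154822 ]
```

View pics/w9.png

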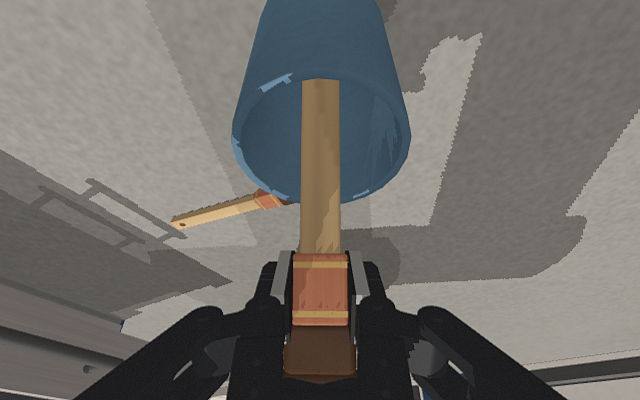

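```bash
python3 -m pendant '[[[0,0,0,0,0,0,28],[0,0,0,0,0,0,32],[0,0,0,0,0,0,45],[0,0,0,0,0,0,60],[0,0,0,0,0,0,75]]]' 20; python3 -m pendant '[[[0,0,0,0,0,0,80],[0,0,0,0,0,0,80],[0,0,0,0,0,0,80]]]'|tail -2; python3 goal.py; python3 - <<'E'
from h import *
shot('wrist','w10.png'); im,K,P=shot('scene'); 
for t in('brush_head','brush_foot','jar_rim','jar','bust'): print(t,[(np.round(m['uv'],1),round(m['confidence'],2)) for m in bot.mark_of('scene',t)[:4]])
cv2.imwrite('pics/c10.png',cv2.resize(np.hstack([cv2.resize(im[150:400,120:370],(400,400))[...,::-1],cv2.imread('pics/w10.png')[:,100:500]]),(800,400)))
E
```

```text
time: 18.12
ee_pos: [0.5457, -0.2516, 0.1217]
tcp_rot: [-179.9, 30.9, -33.3]
wrist_force: [0.5, -0.2, -0.5]
opening: 0.0615
wrist_force: [-0.5, -0.0, 0.3]
opening: 0.0685
now foot L,side,z mm [-24.553   1.353   6.056] lean 28.76434702241642 side -0.35765524391820647
q [ -26.4   45.7   45.8  120.8    3.6 -174.1] F [-0.5 -0.   0.3] t 18.37 0.06845466986561216
brush_head [(array([344.9, 303.1]), 0.71), (array([233.1, 257.9]), 0.63), (array([206.9, 235.2]), 0.58), (array([214.6, 286. ]), 0.39)]
brush_foot [(array([285.8, 245.2]), 0.76)]
jar_rim [(array([215.9, 286.2]), 0.56)]
jar [(array([226.8, 304.3]), 0.75), (array([212.5, 238.7]), 0.45)]
bust [(array([214.9, 379.9]), 0.63)]
```

View pics/c10.png

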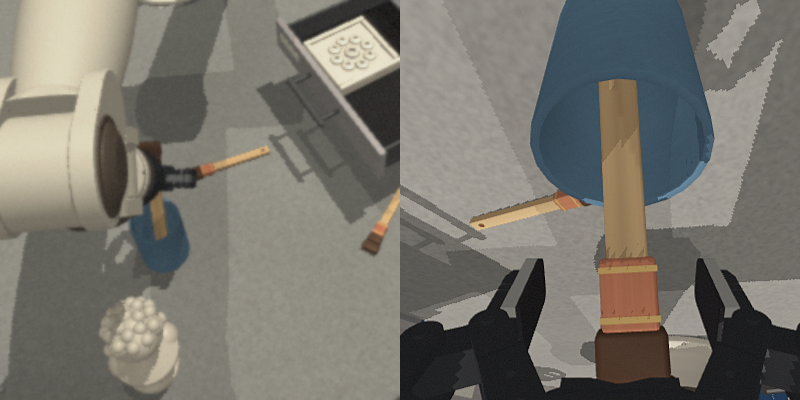

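Picture 10: the brush stays put after release, leaning on the rim side away from the bust, and the jar is upright. The 2 mm the arm then sank shows that the foot was on the floor. I retract straight up.

```bash
python3 -m pendant '[[[-0.3,0,-0.5,0,0,0,85],[-0.7,0,-1.2,0,0.01,0,85],[-0.8,0,-1.4,0,0.03,0,85],[-0.9,0,-1.6,0,0.04,0,85],[-0.9,0,-2,0,0.05,0,85]]]'; python3 -m pendant '[[[-1,0,-2.3,0,0.06,0,85],[-1,0,-2.5,0,0.08,0,85],[-0.8,0,-2.5,0,0.08,0,85],[-0.5,0,-2,0,0.08,0,85],[0,0,0,0,0.08,0,85]]]';python3 goal.py|tail -1
```

```text
time: 19.13
ee_pos: [0.5456, -0.2519, 0.196]
tcp_rot: [180.0, 23.9, -33.4]
wrist_force: [-0.3, -0.4, 0.6]
opening: 0.0725
time: 19.55
ee_pos: [0.5435, -0.2507, 0.3092]
tcp_rot: [-180.0, 0.6, -33.4]
wrist_force: [0.8, 0.4, 1.3]
opening: 0.0728
q [ -24.8   15.6   31.1  106.1    0.1 -171.4] F [0.8 0.4 1.3] t 19.55 0.07278269192021275
```

```bash
python3 -m pendant '[[[-1.1,-1.7,0,0,0,0.12,0],[-1.3,-1.6,0,0,0,0.12,0],[-1.6,-1.3,0,0,0,0.12,0],[-1.7,-1.1,0,0,0,0.12,0],[-1.9,-0.8,0,0,0,0.12,0]]]' 40 >/dev/null; python3 -m pendant '[[[-1.9,-0.5,1,0,0,0.12,0],[-1.9,-0.2,1,0,0,0.12,0],[-1.5,0,1,0,0,0.12,0],[0,0,1,0,0,0.07,0],[0,0,0,0,0,0,0]]]';python3 look.py w11 drawer_handle,drawer_floor,brush_head; python3 view.py v3.png n
```

```text
time: 20.38
ee_pos: [0.5261, -0.0863, 0.2927]
tcp_rot: [-178.4, -0.2, -94.8]
wrist_force: [-1.0, 0.4, -0.5]
opening: -0.0002
drawer_handle [316.  255.2] 0.67
drawer_floor [327.7 385.8] 0.88
brush_head [351.9  47.3] 0.88
brush_head [161.6 211.6] 0.84
[ 0.527  -0.0876  0.294 ]
```

View pics/v3.png

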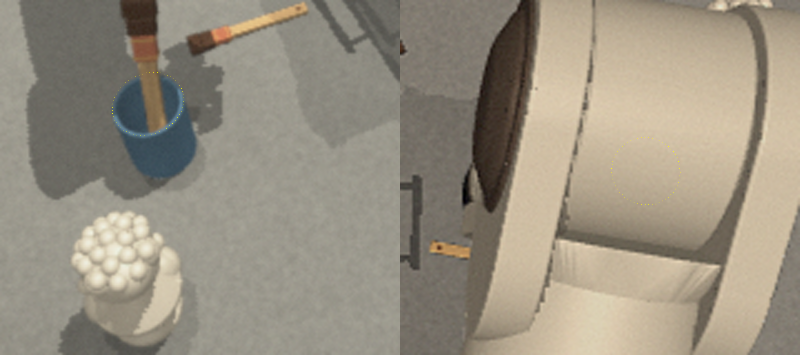

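```bash
python3 -m pendant '[[[0,-0.6,3.5,0.02,0,0,0],[-0.5,-0.6,3.8,0,0,-0.03,0],[-0.5,0,3.8,0,0,0,0],[-0.5,0,3.5,0,0,0,0],[-0.5,0,2.5,0,0,0,0]]]'>/dev/null; python3 -m pendant '[[[0,0,1,0,0,0,0],[0,0,0,0,0,0,0],[0,0,0,0,0,0,0]]]'; python3 look.py w12 drawer_handle,drawer_floor; python3 - <<'E'
from h import *
import json
np.set_printoptions(precision=4,suppress=True)
for t in('w11','w12'):
    d=json.load(open(t+'.json')); K,P=np.array(d['K']),np.array(d['P'])
    for k,z in(('drawer_handle',.121),('drawer_floor',.091)):
        for m in d['m'].get(k,[]): print(t,k,atz(ray(K,P,m[0]),z),m[1])
E
```

```text
time: 21.35
ee_pos: [0.5517, -0.0737, 0.1107]
tcp_rot: [-176.8, -0.4, -92.7]
wrist_force: [-0.2, 0.2, 0.6]
opening: 0.0001
[ 0.5525 -0.0738  0.1121]
w11 drawer_handle [ 0.5419 -0.0001  0.121 ] 0.67
w11 drawer_floor [0.5461 0.2086 0.091 ] 0.88
```

```bash
python3 -m pendant '[[[0,0.6,0.7,-0.03,0,0,0],[-0.5,0.6,0.5,-0.025,0,0,0],[-1,0,0,0,0,0,0],[-1,0,0,0,0,0,0],[-1,0,0,0,0,0,0]]]'|sed -n 2,4p; python3 -m pendant '[[[-0.8,0,0,0,0,0,0],[-0.4,0,0,0,0,0,0],[0,0,0,0,0,0,0]]]'|sed -n 1,4p
```

```text
ee_pos: [0.5439, -0.0378, 0.1028]
tcp_rot: [-179.8, -0.4, -92.9]
wrist_force: [-0.4, -0.4, -0.2]
time: 22.17
ee_pos: [0.5448, -0.0212, 0.103]
tcp_rot: [-179.7, -0.4, -92.7]
wrist_force: [0.3, -0.1, 0.5]
```

```bash
python3 -m pendant '[[[-0.4,0.4,0,0,0,0,0],[-0.4,0,0,0,0,0,0],[-0.5,0,0,0,0,0,0],[-0.6,0,0,0,0,0,0],[-0.6,0,0,0,0,0,0]]]'|sed -n 2,4p; python3 -m pendant '[[[-0.7,0,0,0,0,0,0],[-0.7,0,0,0,0,0,0],[-0.7,0,0,0,0,0,0],[-0.7,0,0,0,0,0,0],[-0.7,0,0,0,0,0,0]]]'|sed -n 1,4p
```

```text
ee_pos: [0.5415, 0.0043, 0.1031]
tcp_rot: [-179.7, -0.6, -92.8]
wrist_force: [-1.0, -3.4, 0.6]
time: 23.0
ee_pos: [0.5428, 0.0425, 0.103]
tcp_rot: [-179.7, -0.6, -92.9]
wrist_force: [-1.4, -2.7, 0.7]
```

```bash
python3 -m pendant '[[[-0.7,0,0,0,0,0,0],[-0.7,0.1,0,0,0,0,0],[-0.7,0,0,0,0,0,0],[-0.7,0,0,0,0,0,0],[-0.7,0,0,0,0,0,0]]]'|sed -n 2,4p; python3 -m pendant '[[[-0.7,0.1,0,0,0,0,0],[-0.7,0,0,0,0,0,0],[-0.7,0,0,0,0,0,0],[-0.7,0,0,0,0,0,0],[-0.6,0,0,0,0,0,0]]]'|sed -n 1,4p; python3 - <<'E'
from h import *
S,T=[(np.array(bot.get_calibration(n)['intrinsics']),np.array(bot.get_calibration(n)['pose'])) for n in('scene','top')]
bot.camera('scene'); bot.camera('top')
r=[(bot.mark_of(n,'drawer_handle') or [None])[0] for n in('scene','top')]; print(r)
E
```

```text
ee_pos: [0.5438, 0.0818, 0.1028]
tcp_rot: [-179.7, -0.6, -92.8]
wrist_force: [-1.4, -3.8, 2.6]
time: 23.83
ee_pos: [0.5446, 0.1199, 0.1026]
tcp_rot: [-179.7, -0.6, -92.8]
wrist_force: [-0.8, -3.3, 2.3]
[{'uv': [358.9, 194.2], 'confidence': 0.97}, None]
```

```bash
python3 -c "
from h import *
c=bot.get_calibration('top'); print(atz(ray(np.array(c['intrinsics']),np.array(c['pose']),(246.5,190)),.15))"; python3 -m pendant '[[[-0.6,0,0,0,0,0,0],[-0.6,0.1,0,0,0,0,0],[-0.6,0,0,0,0,0,0],[-0.5,0,0,0,0,0,0],[-0.5,0,0,0,0,0,0]]]'|sed -n 2,4p; python3 -m pendant '[[[-0.4,0.1,0,0,0,0,0],[-0.4,0,0,0,0,0,0],[-0.3,0,0,0,0,0,0],[-0.3,0,0,0,0,0,0],[-0.3,0,0,0,0,0,0]]]'|sed -n 1,4p
```

```text
[0.5497652 0.2195268 0.15     ]
ee_pos: [0.5451, 0.1473, 0.102]
tcp_rot: [-179.7, -0.7, -93.0]
wrist_force: [-0.6, -2.1, 1.4]
time: 24.87
ee_pos: [0.5449, 0.1639, 0.1019]
tcp_rot: [-179.6, -1.1, -93.0]
wrist_force: [-0.6, -34.5, 6.7]
```

```bash
python3 -m pendant '[[[0.5,0,0,0,0,0,0],[1,0,0,0,0,0,0],[2,0,0,0,0,0,0],[2.5,0,0,0,0,0,0],[2,0,-2,0,0,0,0]]]'|sed -n 1,4p; python3 -m pendant '[[[0,0,-3.5,0,0,0,0],[0,0,-3.5,0,0,0,0],[0,0,-3.5,0,0,0,0],[0,0,-1,0,0,0,0],[0,0,0,0,0,0,0]]]'|sed -n 2,4p; python3 look.py w13 drawer_handle,drawer_floor,jar_rim,brush_head; python3 - <<'E'
from h import *
out=[]
for n,b in(('scene',(150,60,520,400)),('top',(180,90,500,260))):
    im,K,P=shot(n); out.append(im[b[1]:b[3],b[0]:b[2],::-1])
    for t in('jar_rim','jar','brush_head','drawer_handle','bust'): print(n,t,[(np.round(m['uv'],1),round(m['confidence'],2)) for m in bot.mark_of(n,t)[:3]])
w=cv2.imread('pics/w13.png')
a=cv2.resize(out[0],(400,368)); c=cv2.resize(out[1],(400,212)); d=cv2.resize(w,(400,250))
o=np.zeros((580,800,3),np.uint8); o[:368,:400]=a; o[:212,400:]=c; o[212:462,400:]=d
cv2.imwrite('pics/fin.png',o)
E
```

```text
time: 25.28
ee_pos: [0.5385, 0.0849, 0.1192]
tcp_rot: [180.0, -1.0, -92.7]
wrist_force: [-0.4, 0.3, 0.3]
ee_pos: [0.5373, 0.0824, 0.2407]
tcp_rot: [180.0, -0.8, -92.9]
wrist_force: [0.7, -0.7, -0.2]
brush_head [102.7  69.4] 0.56
[0.536  0.0823 0.2363]
scene jar_rim [(array([212.3, 283.7]), 0.75)]
scene jar [(array([225.2, 305.9]), 0.97)]
scene brush_head [(array([237.7, 260.6]), 0.93), (array([209.9, 235.4]), 0.73), (array([347.1, 305.2]), 0.59)]
scene drawer_handle [(array([370.9, 186.9]), 0.81)]
scene bust []
top jar_rim [(array([435.8, 179.1]), 0.91)]
top jar [(array([427.6, 179.6]), 0.86)]
top brush_head [(array([400.8, 217.6]), 0.72), (array([339.7, 126.8]), 0.7)]
top drawer_handle []
top bust [(array([451.9, 137.8]), 0.74)]
```

View pics/fin.png

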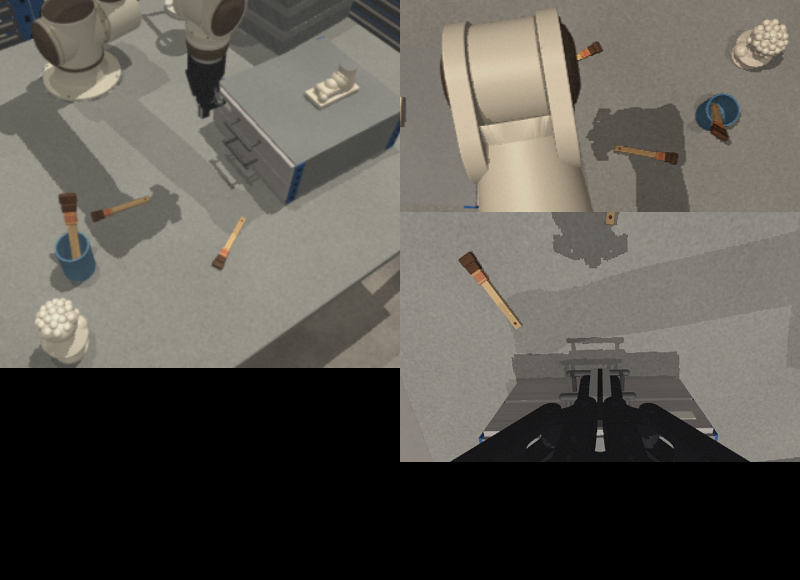

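```bash
python3 - <<'E'
from h import *
np.set_printoptions(precision=4,suppress=True)
S,T=[(np.array(bot.get_calibration(n)['intrinsics']),np.array(bot.get_calibration(n)['pose'])) for n in('scene','top')]
print('handle',atz(ray(*S,(370.9,186.9)),.121))
h,e=tri([ray(*S,(209.9,235.4)),ray(*T,(435.5,196))]); print('head',h,e)
v=h-np.array([.588,-.278,0]); print('lean az',np.degrees(np.arctan2(v[1],v[0])),'want 147.4')
j,e=tri([ray(*S,(212.3,283.7)),ray(*T,(435.8,179.1))]); print('rim',j,e)
im=bot.camera('wrist'); o=bot.get_obs(); print(o['time'],o['wrist_force'])
# predicted rows of unit front corner points in scene: image brightness profile across drawer front/top edge
im,K,P=shot('scene')
for x in(.46,.62):
    print(x,[int(cv2.getRectSubPix(cv2.cvtColor(im,cv2.COLOR_RGB2GRAY),(1,1),tuple(map(float,proj(K,P,[x,y,.147]))))[0,0]) for y in np.arange(.195,.245,.004)])
E
```

```text
handle [0.5538 0.1816 0.121 ]
head [ 0.5288 -0.243   0.2008] [0.0026387610817609685, 0.002638761081761008]
lean az 149.4260234485479 want 147.4
rim [ 0.5823 -0.2777  0.1018] [0.006095904293079952, 0.006095904293079955]
26.6 [-0.6259  0.1549 -0.2275]
0.46 [71, 70, 79, 91, 96, 90, 111, 169, 175, 127, 126, 137, 138]
0.62 [89, 90, 88, 91, 92, 138, 175, 149, 114, 139, 143, 143, 142]
```

```bash
python3 -c "
from h import *
print(bot.job_done())"
```

```text
the job is handed in; nothing more can be done
None
```

The brush is bristles up in the blue jar, leaning against the side facing away from the plaster head, and the drawer is shut. I handed the job in at about 26.6 s of the 59 s.

**What I did**
- I gripped the propped brush, the largest of the three, by its ferrule and lifted it clear of the drawer.
- I lowered it into the jar already leaning at about 29°, until its foot was on the jar floor and the handle touched the rim, then let go. It stayed put.
- I pushed the drawer handle slowly, at about 3 N, until it met its stop, then backed the arm off.

**Last checks**
- **Lean:** the brush points at 149°, against 147° wanted.
- **Jar:** it is upright, and the networks place its rim within about 6 mm of where it was. Their two views disagree by 6 mm, so I can't rule out a shift of that size.
- **Drawer:** the handle is at y = 0.182 m, and the stop was met at about 0.180 m. The front looks flush with the unit, apart from a thin dark seam. I did not push again to confirm it.
- **Casts:** the foot cast and bust look untouched. The relief and medallion are now inside the shut drawer, so I could not see them at the end.
- **Force:** it rose to 34.5 N at the finger tips when the drawer hit the stop, harder than I meant but below the 40 N limit.

**One detour:** my first approach angle over the jar ran joint 2 almost to its range limit (-48.5° of -48.56°). I switched to the opposite side, where joint 4 read 130.5° of 130.52° for a moment. I saw no reading over a limit, but the margin was very small.

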